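# Snap the blade gauge's hook onto the bracket loop

### The job

Lift the blade gauge out of its stand by the tab on top of its snap hook, press the hook's sprung gate gently against the wire loop of the bracket until the loop is inside the hook and the gate has sprung shut, and leave the gauge hanging freely by the crown of its hook on the loop. Feel your way: the loop is thin and must not be forced, the gauge must stay upright in your grip, and the things standing around are to be left alone.

Things in the scene. Friction and masses are not known exactly. Their poses are not given: they have to be found in the camera images.
- tab (a point): Centre of the grip tab on top of the snap hook: grasp it here from above. The tab is 12 mm thick (y), 40 mm wide (x), reaches 13 mm above and 18 mm below this point. Axes: z up, +x from the hook's spine to its gate side, y across its thickness.
- hook: Loose upright piece of bare metal, 173 mm tall, 0.12 to 0.19 kg: below, a steel gauge plate 40 x 8 x 46 mm (x, y, z), a short swivel barrel, then the snap hook, a closed ring 12 mm thick in the x-z plane. Origin: middle of the plate's lower edge, 160 mm below the tab's centre; axes as tab. The ring's inner space is 22 mm wide: x -9 (spine) to +13 mm, z 71 to 134 mm.
- mouth (a point): Where the gate is to meet the loop's bar: a point on the gate's axis 52 mm below and 17 mm to +x of the tab's centre; the gate's free end is 6 mm above it, the 10 mm thick fixed nose 12 mm above it. Pressed here towards -x, the gate (7 mm rod, hinged 32 mm below) swings inward. A bar's axis is past the nose 9 mm in from this point; the gate meets its hard stop with the bar about 17 mm in.
- crown (a point): Middle of the underside of the crown, inside the ring, 26 mm below the tab's centre. Once the bar has pushed the gate in past the nose, lowering the hook (about 22 mm from the pressing height) lets the bar go up behind the nose to here, and the gate springs shut below it. Hanging, the bar's upper side lies against the crown.
- gate (a joint): Gate of the snap hook: 0 shut, 0.7 rad fully open (hard stop). Spring: pressing near its free end takes about 1.5 N to begin and 5 to 7 N just before the stop, where the slanting gate also draws the hook downward; 3 mm further and the force passes 20 N. A grip of about 60 N keeps the gauge from turning in the fingers.
- stand: Fixed grey slotted block, 85 x 55 x 36 mm (x, y, z), origin at the centre of its underside. The gauge plate stands in its slot, 28 mm deep, along the block's x, with about 1.5 mm play all round; lift straight up by more than 28 mm to clear it.
- bracket: Fixed bracket, grey base 120 x 100 mm, origin at the centre of its underside. On it an upright loop, an inverted U of thin (8 mm) steel wire: its level top bar runs along the bracket's y, axis 175 mm above the bench, straight for 52 mm; 60 mm free between the legs, nothing above. The hook goes on from the -x side, gate facing +x, ring at right angles to the bar. The loop bears 25 N at most.
- loop_mark (a point): Mark 175 mm above the bracket's origin, axes as the bracket's: the middle of the top bar if the loop's carriage stood mid-way in its slot. The carriage is clamped firmly, but anywhere up to 24 mm to either side along the bracket's x, and this is not reported: find the bar by feel or by eye. Height and y are true.
- oil_bottle: Bystander: small standing bottle, 28 mm round, 83 mm tall, origin at the centre of its underside.
- tape_roll: Bystander: roll of tape lying flat, 104 mm across, 25 mm tall, origin at the centre of its underside.
- comb: Bystander: small black guide comb, 42 x 44 x 12 mm, origin at the centre of its underside.
- cell: Bystander: small standing battery cell, 14 mm round, 50 mm tall, origin at the centre of its underside.
There are look-alikes about, which are no part of the job. There is more than one size of the hook; the job needs the larger.

How it is judged (in metres and radians):
On the way, in this order (a step that is already met when the one before it is completed fails the run):
1. the gauge is lifted clear of its stand (z of tab in the frame of stand above 0.198 m and contact force between stand and anything else below 0.1 N), for 0.1 s.
2. the loop presses the gate open (value of joint gate above 0.2 rad and contact force between hook and bracket above 0.5 N), for 0.1 s.
At the end, for the whole second after the job is handed in: The gauge hangs on the loop's top bar by the crown of its hook: the tab's centre 23 to 36 mm above the bar's axis, between the loop's legs, leaning less than 0.3 rad, nearly at rest, the gate shut (below 0.06 rad), released; the bystanders within 30 mm of their places (z of tab in the frame of loop_mark between 0.023 and 0.036 m and y of tab in the frame of loop_mark between -0.03 and 0.03 m and x of tab in the frame of loop_mark between -0.05 and 0.05 m and angle between tab's own z axis and vertical below 0.3 rad and linear speed of hook below 0.05 m/s and contact force between hook and bracket above 0.4 N and value of joint gate below 0.06 rad and distance of each of oil_bottle, tape_roll, comb, cell from where it was at the start of the episode below 0.03 m); the robot touches nothing.
It fails at once if the loop is forced (more than 25 N between the hook and the bracket) (contact force between hook and bracket above 25 N).
It fails at once if the gauge is wrenched askew in the grip (leaning more than 0.1 rad while held) (angle between tab's own z axis and vertical above 0.1 rad and contact force between hook and the fingers above 5 N).
It fails at once if a bystander is pushed away (more than 30 mm) (distance of any of oil_bottle, tape_roll, comb, cell from where it was at the start of the episode above 0.03 m).
It also fails if it takes over 48 s, if anything falls off the work surface, if the arm or the gripper's body presses on something with over 40 N, if the wrist force passes 120 N, or if a joint passes its speed limit or range.

### The arm

A 7-joint arm with a two-finger parallel gripper is mounted at the origin on a cart in front of the work surface, level with it; the furniture and walls round the work are solid. World frame = base frame: x ahead of the robot, y to its left, z up, the work surface at z = 0. Lengths are in mm, angles in rad, forces in N, time in s.
With the tool pointing down it reaches from about 425 to 800 mm from the base axis. Payload 8.3 kg.
Tool frame: the origin (TCP) lies at the very end of the fingers, on their centre line; the grasp point (between the pads) lies 19 mm behind it; z points along the fingers, y is the direction in which the jaws open and shut (so a half turn about z gives the same grasp; the last joint's range is limited). The gripper opens to 85 mm and grips with 20 to 120 N. Pads are 22 mm wide; open, the fingers measure 114 mm over their backs; the gripper's body (76 mm by 85 mm) begins 54 mm behind the grasp point. The pads swing forward as they close: fully open they stand 13 mm farther back than shut.
Start: joints at [-1.299, 0.383, 0.016, 1.37, -0.006, 1.388, -0.046], TCP at [205.31, 590.297, 231.279] pointing down, gripper open.
Joint ranges: [-2.95, 2.95], [-0.25, 2.06], [-1.52, 1.56], [0.18, 2.33], [-1.44, 4.58], [0.02, 2.06], [-3.01, 3.01]. Speed limits (rad/s): [2.39, 2.39, 3.01, 3.01, 3.14, 3.14, 3.14].

### API

Orientations are given as a 3x3 rotation matrix whose columns are the frame's x, y, z axes.
In Python, from bench import readout, eyes, job gives the robot as it stands.
- The arm moves only by the shell command python3 -m jog 'ROWS' [FORCE]. ROWS is JSON, a list of rows, each a list of 3 entries, a list of its own where there are three numbers: the shift along the tool's x, y, z in mm, then the turn, a rotation vector about the tool's x, y, z in degrees, then the closure, from -1 (fully open) to 1 (shut). In form: [[[dx, dy, dz], [ax, ay, az], fingers], ...]. A call has 1 to 12 rows; each row shifts and turns the commanded pose from where the row before left it, along the tool's axes as they then stand; what a row does not reach is not made up. A row lasts 1/10 s, in which the tool goes at most 50 mm and 8.59 degrees, less where a joint would pass 70% of its speed; a pose out of reach is approached as far as the arm can. A call with a gripper value outside its range is refused whole. The fingers move at their own pace and stop on an object; FORCE is the grip in N (left out, the last holds). Time passes only in rows, so rows that do not move let the fingers close. It gives the time, the measured TCP pose, the force and the opening at its end, in the units of the state.
- readout.get_state(): the state, without advancing time (a new reading comes with each control period).
- eyes.snapshot(name): name is "scene" or "top" or "wrist"; returns a dict with "frame" (384x512x3 uint8, red, green, blue), "fx", "fy", "cx", "cy" (pixels), "R" (3x3) and "t" (3): a world point X has camera coordinates R X + t. Camera axes: x right, y down, z forward; pixel columns grow to the right and rows downward; lengths in mm; the calibration is good to about 2 mm. A picture is of the moment at which its call begins. There is no depth.
- job.finish_job(): hands the job in, once; it reports no verdict.
Trained networks look in a picture, given as the dict that the camera call returned (one of the last four; its "shot" number tells which), for a name from the list of things; names that differ only in an ending like _2 or _b are one class to them, and where a whole thing is asked for, a point or a joint stands for the part that bears it (a point fixed in the world has none). Each returns a list of dicts, best first, with "score" (0 to 1); they miss things now and then, are a little off and sometimes report something else, mostly with a low value. They report only what shows in the picture. A call takes as long as a camera call. They do not tell look-alikes from the thing itself.
- eyes.search_frame(picture, target): "box" ([centre column, centre row, width, height] in pixels, round what is visible of it).
- eyes.silhouettes(picture, target): "region" (384x512 bool, what is visible of it) and "box" ([centre column, centre row, width, height] in pixels, round what is visible of it).
- eyes.landmark_of(picture, target): "pixel" ([column, row] in pixels: a listed point, or the origin of a listed thing).
The state is a dict: "time_s": time; "joint_pos": joint angles; "joint_velocities": joint speeds; "joint_torque": joint torques, N m; "position": TCP position; "ee_rot": TCP orientation; "wrist_force": force on the tool from outside, world axes, zero at the start; "moment": the same for the moment, N m; "gripper_width": opening from 0.0 (shut) to 1.0 (fully open).
Only numpy, scipy, OpenCV 4.12 (cv2) and the standard library are available. Lean on these libraries where they do the work, as an engineer would, in place of code of your own. Each camera call takes 0.05 s, during which the arm holds its last target.

## Working session

There is one attempt and no reset: what is moved stays moved. The work goes in short steps, Python scripts to look and compute and a shell command to move; the robot and the scene stay as the last step left them, time stands still between calls to the robot, and variables do not carry over. Pictures are saved under pics/ and viewed, and the job is handed in when it is done.

```bash
ls; mkdir -p pics
cat > h.py <<'E'
import numpy as np, cv2
from bench import readout, eyes, job
def ray(p,px):
    R=np.array(p["R"]);t=np.array(p["t"])
    c=-R.T@t; d=R.T@np.array([(px[0]-p["cx"])/p["fx"],(px[1]-p["cy"])/p["fy"],1.])
    return c,d
def atz(p,px,z):
    c,d=ray(p,px); return c+d*(z-c[2])/d[2]
def proj(p,X):
    q=np.array(p["R"])@np.array(X)+np.array(p["t"]); return [p["fx"]*q[0]/q[2]+p["cx"],p["fy"]*q[1]/q[2]+p["cy"]]
def tri(L):
    A=np.zeros((3,3));b=np.zeros(3)
    for p,px in L:
        c,d=ray(p,px);d=d/np.linalg.norm(d);M=np.eye(3)-np.outer(d,d);A+=M;b+=M@c
    return np.linalg.solve(A,b)
def save(p,n,s=1.5):
    f=cv2.cvtColor(np.array(p["frame"]),cv2.COLOR_RGB2BGR)
    cv2.imwrite("pics/"+n,cv2.resize(f,None,fx=s,fy=s,interpolation=cv2.INTER_CUBIC))
E
python3 - <<'E'
from h import *
np.set_printoptions(precision=2,suppress=True)
s=readout.get_state();print(s)
for n in["scene","top"]:
    p=eyes.snapshot(n);save(p,n+"1.png")
    print(n,p["fx"],p["R"],p["t"])
    for t in["tab","hook","mouth","crown","stand","bracket","oil_bottle","tape_roll","comb","cell"]:
        print(t,[(np.round(r["pixel"],1).tolist(),round(r["score"],2)) for r in eyes.landmark_of(p,t)][:4])
E
```

```text
pics
{'time_s': 0.0, 'joint_pos': array([-1.3 ,  0.38,  0.02,  1.37, -0.01,  1.39, -0.05]), 'joint_velocities': array([ 0., -0., -0., -0., -0.,  0., -0.]), 'joint_torque': array([ -0.  , -62.76,   0.84, -37.18,   0.02,   0.01,  -0.  ]), 'position': array([205.13, 589.83, 230.27]), 'ee_rot': array([[-0.94,  0.33, -0.  ],
       [ 0.33,  0.94, -0.  ],
       [ 0.  , -0.  , -1.  ]]), 'wrist_force': array([-0.04,  0.05,  0.55]), 'moment': array([-0.02, -0.04,  0.03]), 'gripper_width': 0.9998784163536292}
scene 410.4712183410121 [[ 0.74 -0.67 -0.01]
 [-0.42 -0.46 -0.78]
 [ 0.52  0.59 -0.63]] [-423.71  249.48  937.58]
tab [([210.2, 151.2], 0.97), ([309.3, 240.7], 0.81)]
hook [([216.4, 192.3], 0.78), ([183.4, 181.0], 0.34)]
mouth [([304.1, 254.0], 0.87), ([220.4, 161.8], 0.75)]
crown [([306.7, 248.5], 0.85), ([216.2, 160.5], 0.82)]
stand [([219.2, 195.7], 0.85)]
bracket [([323.4, 242.0], 0.7)]
oil_bottle [([185.7, 184.0], 0.47)]
tape_roll [([357.6, 310.7], 0.84), ([326.9, 193.2], 0.31)]
comb [([240.3, 233.9], 0.57)]
cell [([263.4, 254.5], 0.44)]
top 413.84265712766876 [[ 0.01 -1.   -0.01]
 [-0.99 -0.01 -0.13]
 [ 0.13  0.01 -0.99]] [-108.57  483.45 1250.67]
tab [([338.0, 208.7], 0.62), ([197.2, 192.7], 0.59)]
hook [([204.5, 200.7], 0.64), ([329.0, 211.5], 0.61)]
mouth [([197.7, 191.6], 0.73), ([331.6, 216.5], 0.57), ([376.2, 210.5], 0.54)]
crown [([334.6, 209.6], 0.66), ([195.9, 190.4], 0.63)]
stand [([316.1, 174.2], 0.69), ([203.8, 198.2], 0.56)]
bracket [([315.0, 175.4], 0.63)]
oil_bottle [([162.5, 211.8], 0.42)]
tape_roll [([375.6, 211.2], 0.92), ([162.7, 210.9], 0.5)]
comb [([254.4, 214.2], 0.51), ([287.4, 219.9], 0.18)]
cell [([286.8, 219.7], 0.51)]
```

View pics/scene1.png

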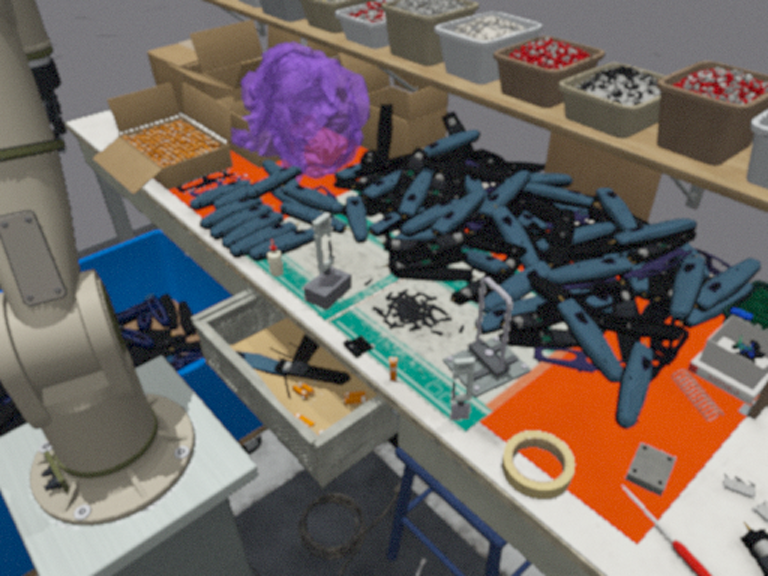

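View pics/top1.png

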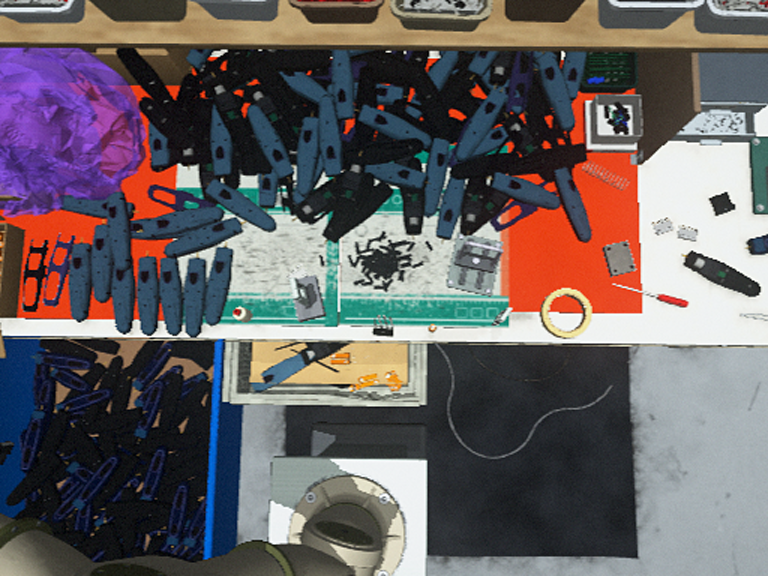

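Run:
```python
from h import *
np.set_printoptions(precision=1,suppress=True)
S=eyes.snapshot("scene");T=eyes.snapshot("top")
print("stand",atz(S,(219.2,195.7),0),atz(T,(203.8,198.2),0))
print("tab",tri([(S,(210.2,151.2)),(T,(197.2,192.7))]))
print("crown",tri([(S,(216.2,160.5)),(T,(195.9,190.4))]))
print("mouth",tri([(S,(220.4,161.8)),(T,(197.7,191.6))]))
print("bracket",atz(S,(323.4,242)),0) if 0 else print("bracket",atz(S,(323.4,242),0),atz(T,(315,175.4),0))
print("small",tri([(S,(309.3,240.7)),(T,(338,208.7))]))
for n,a,b in [("oil",(185.7,184),(162.5,211.8)),("tape",(357.6,310.7),(375.6,211.2)),("comb",(240.3,233.9),(254.4,214.2)),("cell",(263.4,254.5),(286.8,219.7))]:
    print(n,atz(S,a,0),atz(T,b,0))
def crop(p,n,c0,c1,r0,r1,k):
    f=cv2.cvtColor(p["frame"],cv2.COLOR_RGB2BGR)[r0:r1,c0:c1]
    cv2.imwrite("pics/"+n,cv2.resize(f,None,fx=k,fy=k,interpolation=cv2.INTER_CUBIC))
a=cv2.cvtColor(S["frame"],cv2.COLOR_RGB2BGR)[130:290,160:370]
b=cv2.cvtColor(T["frame"],cv2.COLOR_RGB2BGR)[140:235,150:350]
cv2.imwrite("pics/c1.png",cv2.resize(a,None,fx=3.7,fy=3.7,interpolation=cv2.INTER_CUBIC))
cv2.imwrite("pics/c2.png",cv2.resize(b,None,fx=4,fy=4,interpolation=cv2.INTER_CUBIC))
W=eyes.snapshot("wrist");save(W,"w1.png");print(W["R"],W["t"],W["fx"])
```

```text
stand [480.   94.5   0. ] [480.9  98.5   0. ]
tab [470.6  93.1 164.4]
crown [487.6 102.5 120.5]
mouth [489.2  94.3 118.6]
bracket [ 564.  -248.2    0. ] [ 558.5 -254.5    0. ]
small [ 438.1 -305.   132.3]
oil [438.1 212.8   0. ] [435.9 228.1   0. ]
tape [ 458.5 -442.3    0. ] [ 446.1 -444.9    0. ]
comb [421.7 -76.1  -0. ] [431.9 -63.2   0. ]
cell [ 417.3 -174.4    0. ] [ 415.8 -165.5    0. ]
[[ 0.3  0.9 -0. ]
 [ 0.9 -0.3  0.3]
 [ 0.3 -0.1 -1. ]] [-624.4  -38.4  379.1] 285.97686964293484
```

View pics/c1.png

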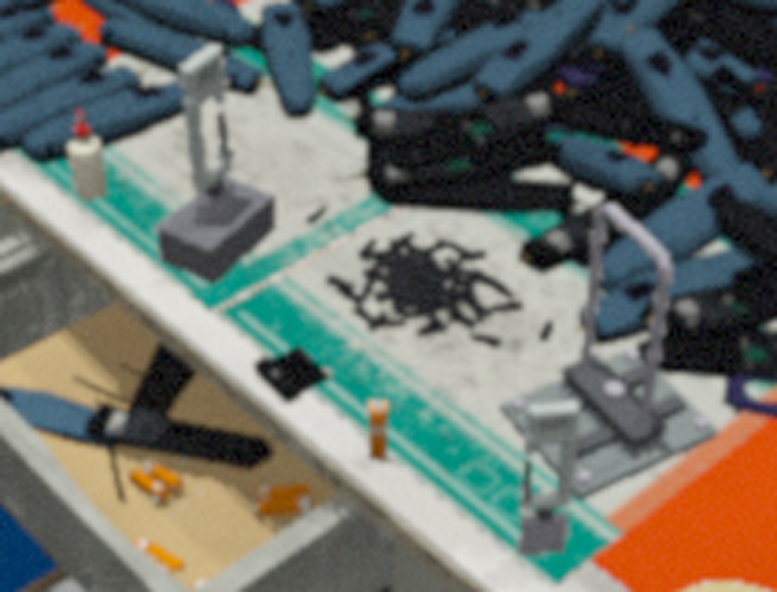

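View pics/c2.png

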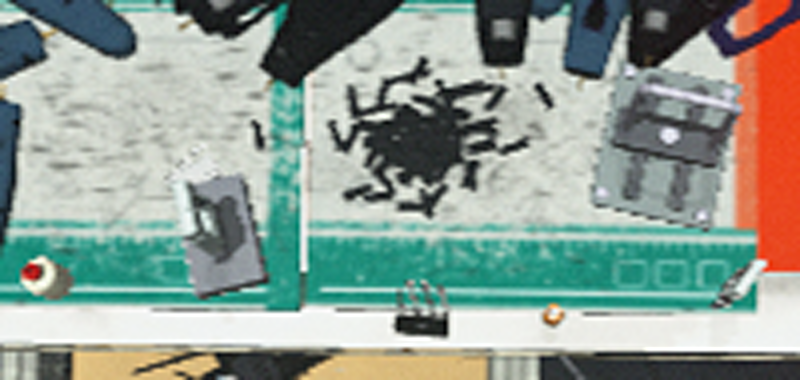

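View pics/w1.png

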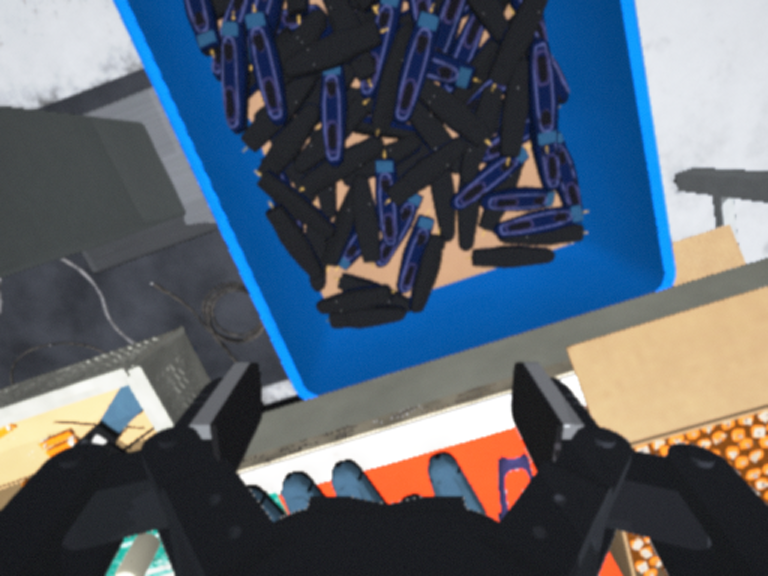

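```bash
python3 - <<'E'
from h import *
s=readout.get_state();R=s["ee_rot"];print(R.round(3), R.T@(np.array([475,97,300])-s["position"]))
W=eyes.snapshot("wrist");c=-W["R"].T@W["t"];print(R.T@(c-s["position"]),(W["R"]@R).round(2))
E
python3 -m jog '[[[-34,-31,-6],[0,0,0],-1],[[-35,-31,-6],[0,0,0],-1],[[-35,-31,-6],[0,0,0],-1],[[-35,-31,-6],[0,0,0],-1],[[-35,-31,-6],[0,0,0],-1],[[-35,-31,-6],[0,0,0],-1],[[-35,-31,-6],[0,0,0],-1],[[-35,-31,-6],[0,0,0],-1],[[-35,-31,-6],[0,0,0],-1],[[-35,-31,-6],[0,0,0],-1],[[-35,-31,-6],[0,0,0],-1],[[-34,-31,-6],[0,0,0],-1]]' 60
python3 -m jog '[[[0,0,0],[0,0,-8],-1],[[0,0,0],[0,0,-8],-1],[[0,0,0],[0,0,-8],-1],[[0,0,0],[0,0,-7],-1],[[0,0,0],[0,0,0],-1],[[0,0,0],[0,0,0],-1]]'
```

```text
[[-0.944  0.329 -0.   ]
 [ 0.329  0.944 -0.   ]
 [ 0.    -0.    -1.   ]] [-416.77380119 -377.3275432   -68.72114   ]
[  76.72215549   -0.29984882 -141.4261561 ] [[ 0.    1.    0.  ]
 [-0.95  0.   -0.3 ]
 [-0.3  -0.    0.95]]
time_s: 2.5
position: [478.5, 99.7, 303.9]
ee_rot: [[-0.945, 0.328, 0.001], [0.328, 0.945, 0.001], [-0.001, 0.001, -1.0]]
wrist_force: [1.3, 1.2, -0.2]
gripper_width: 1.0
time_s: 3.1
position: [477.9, 101.6, 303.4]
ee_rot: [[-0.98, -0.201, 0.0], [-0.201, 0.98, 0.0], [-0.0, 0.0, -1.0]]
wrist_force: [-0.6, 0.0, -0.3]
gripper_width: 0.997
```

Run:
```python
from h import *
W=eyes.snapshot("wrist");save(W,"w2.png")
np.set_printoptions(precision=1,suppress=True)
S=eyes.snapshot("scene");T=eyes.snapshot("top");save(S,"s2.png")
for t in ["tab","mouth","crown","stand"]:
    for p,n in((W,"w"),(S,"s"),(T,"t")):
        print(t,n,[(np.round(r["pixel"],1).tolist(),round(r["score"],2)) for r in eyes.landmark_of(p,t)][:3])
print(proj(W,[475,97,168]))
```

```text
tab w [([249.8, 177.9], 0.97), ([80.3, 71.7], 0.7), ([249.8, 152.6], 0.54)]
tab s [([309.2, 242.3], 0.97), ([213.3, 149.9], 0.7)]
tab t [([197.0, 194.4], 0.62), ([336.7, 207.5], 0.55)]
mouth w [([251.7, 182.6], 0.92)]
mouth s [([217.8, 162.2], 0.92), ([304.0, 254.9], 0.67)]
mouth t [([200.3, 189.5], 0.49), ([333.3, 216.0], 0.38)]
crown w [([248.2, 167.6], 0.68)]
crown s [([217.0, 158.4], 0.88), ([306.2, 249.2], 0.69), ([321.9, 243.0], 0.29)]
crown t [([196.8, 188.9], 0.63), ([335.4, 209.6], 0.41)]
stand w [([252.6, 151.2], 0.98)]
stand s [([216.0, 196.1], 0.7), ([329.6, 190.1], 0.33)]
stand t [([207.2, 196.9], 0.9)]
[np.float64(253.57829616065249), np.float64(177.31064566008908)]
```

View pics/w2.png

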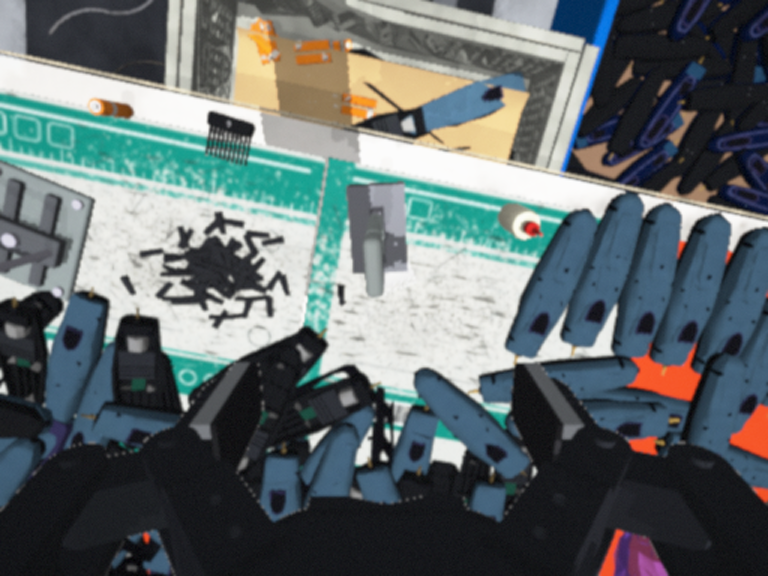

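Run:
```python
from h import *
W=eyes.snapshot("wrist")
f=cv2.cvtColor(W["frame"],cv2.COLOR_RGB2BGR)[110:210,215:290]
cv2.imwrite("pics/w2c.png",cv2.resize(f,None,fx=6,fy=6,interpolation=cv2.INTER_CUBIC))
```

```text
(no output)
```

View pics/w2c.png

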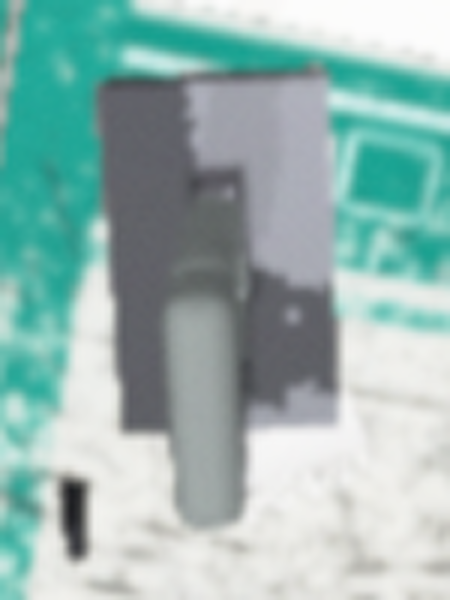

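Run:
```python
from h import *
np.set_printoptions(precision=1,suppress=True)
W=eyes.snapshot("wrist")
q=lambda x,y:(215+x/6,110+y/6)
c=[atz(W,q(*p),36)[:2] for p in[(98,85),(328,70),(338,422),(122,432)]]
print(c,np.mean(c,0))
for i,j in((0,3),(1,2),(0,1),(3,2)):
    d=c[j]-c[i];print(np.linalg.norm(d),np.degrees(np.arctan2(d[1],d[0])))
a=atz(W,q(202,290),181);b=atz(W,q(213,523),181);d=b-a
print(a,b,(a+b)/2,np.linalg.norm(d),np.degrees(np.arctan2(d[1],d[0])))
S=eyes.snapshot("scene");T=eyes.snapshot("top")
print(tri([(S,(213.3,149.9)),(T,(197,194.4)),(W,(249.8,177.9))]), atz(W,(249.8,177.9),168))
s=readout.get_state();print(s["position"],np.degrees(np.arctan2(s["ee_rot"][1,1],s["ee_rot"][0,1])))
```

```text
[array([440.7,  56.4]), array([426.4, 108.1]), array([508.6, 128.9]), array([522. ,  77.2])] [474.4  92.7]
83.95921950338563 14.342791334739266
84.7824976561897 14.245689290079198
53.604575176655466 105.48384164753192
53.45081870877604 104.60467947459205
[454.6  88.3 181. ] [491.8  97.6 181. ] [473.2  92.9 181. ] 38.302807056847676 13.994472397030393
[473.3  91.6 167.5] [476.4  93.4 168. ]
[477.9 101.6 303.3] 101.81644139643812
```

```bash
python3 -m jog '[[[6,-7,0],[0,0,-2.5],-1],[[0,0,0],[0,0,0],-1],[[0,0,35],[0,0,0],-1],[[0,0,35],[0,0,0],-1],[[0,0,35],[0,0,0],-1],[[0,0,29],[0,0,0],-1],[[0,0,15],[0,0,0],-1],[[0,0,5],[0,0,0],-1],[[0,0,0],[0,0,0],-1],[[0,0,0],[0,0,0],-1]]' 60
python3 - <<'E'
from h import *
W=eyes.snapshot("wrist");save(W,"w3.png")
s=readout.get_state();print(s["position"],np.degrees(np.arctan2(s["ee_rot"][1,1],s["ee_rot"][0,1])))
E
```

```text
time_s: 5.05
position: [474.2, 93.8, 150.3]
ee_rot: [[-0.969, -0.247, 0.001], [-0.247, 0.969, 0.0], [-0.001, 0.0, -1.0]]
wrist_force: [-0.3, -0.0, 0.1]
gripper_width: 0.997
[474.28631753  93.79640371 150.48467417] 104.30420386917807
```

View pics/w3.png

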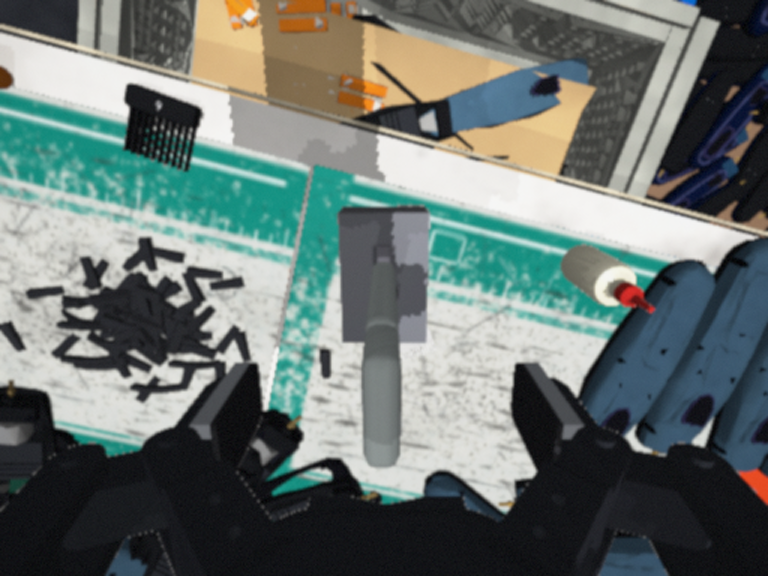

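Run:
```python
from h import *
np.set_printoptions(precision=1,suppress=True)
W=eyes.snapshot("wrist")
a=atz(W,(381.5/1.5,326/1.5),181);b=atz(W,(381/1.5,465/1.5),181)
print(a,b,(a+b)/2,np.linalg.norm(a-b),W["cx"])
```

```text
[445.2  85.1 181. ] [490.7  96.4 181. ] [467.9  90.7 181. ] 46.812874343844875 257.3029099555028
```

```bash
python3 -m jog '[[[2,-1,1],[0,0,0],-1],[[0,0,0],[0,0,0],0],[[0,0,0],[0,0,0],0.5],[[0,0,0],[0,0,0],1],[[0,0,0],[0,0,0],1],[[0,0,0],[0,0,0],1],[[0,0,0],[0,0,0],1],[[0,0,0],[0,0,0],1]]' 70
python3 - <<'E'
from h import *
W=eyes.snapshot("wrist");save(W,"w4.png")
S=eyes.snapshot("scene");f=cv2.cvtColor(S["frame"],cv2.COLOR_RGB2BGR)[90:230,130:300];cv2.imwrite("pics/s4.png",cv2.resize(f,None,fx=4,fy=4))
E
```

```text
time_s: 5.95
position: [471.9, 92.1, 148.4]
ee_rot: [[-0.969, -0.247, 0.0], [-0.247, 0.969, 0.0], [-0.0, -0.0, -1.0]]
wrist_force: [0.2, -1.3, 2.0]
gripper_width: 0.126
```

View pics/w4.png

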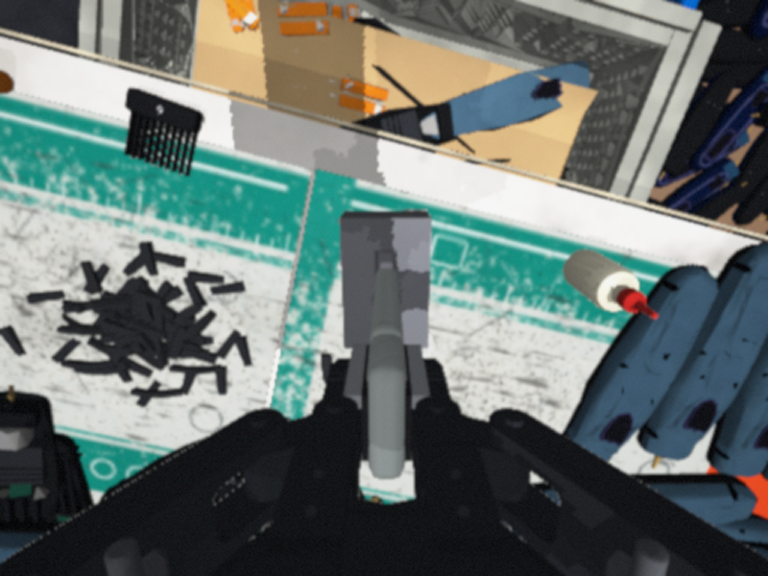

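View pics/s4.png

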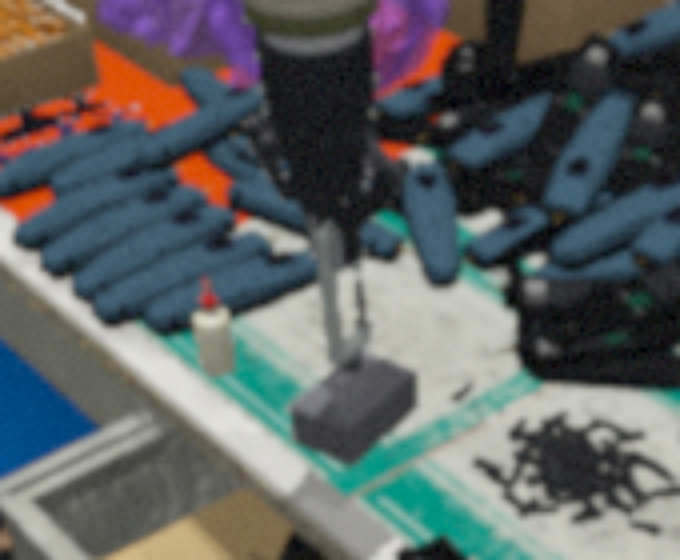

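```bash
python3 -m jog '[[[0,0,-5],[0,0,0],1],[[0,0,-10],[0,0,0],1],[[0,0,-15],[0,0,0],1],[[0,0,-20],[0,0,0],1],[[0,0,-20],[0,0,0],1],[[0,0,-10],[0,0,0],1],[[0,0,0],[0,0,0],1],[[0,0,0],[0,0,0],1]]' 70
python3 - <<'E'
from h import *
S=eyes.snapshot("scene");f=cv2.cvtColor(S["frame"],cv2.COLOR_RGB2BGR)
T=eyes.snapshot("top");g=cv2.cvtColor(T["frame"],cv2.COLOR_RGB2BGR)
cv2.imwrite("pics/s5.png",cv2.resize(f[90:230,130:300],None,fx=4,fy=4))
cv2.imwrite("pics/b_s.png",cv2.resize(f[175:275,290:365],None,fx=6,fy=6,interpolation=cv2.INTER_CUBIC))
cv2.imwrite("pics/b_t.png",cv2.resize(g[145:205,290:345],None,fx=10,fy=10,interpolation=cv2.INTER_CUBIC))
for p in(S,T):
  for t in("bracket","loop_mark"):
    try: print(t,[(np.round(r["pixel"],1).tolist(),round(r["score"],2)) for r in eyes.landmark_of(p,t)][:3])
    except Exception as e: print(e)
E
```

```text
time_s: 6.85
position: [471.5, 92.0, 227.8]
ee_rot: [[-0.969, -0.247, -0.001], [-0.247, 0.969, -0.0], [0.001, 0.0, -1.0]]
wrist_force: [-0.5, -0.6, -2.9]
gripper_width: 0.125
bracket [([326.0, 244.6], 0.97), ([185.2, 183.6], 0.71)]
loop_mark [([327.6, 191.0], 0.6), ([356.4, 310.3], 0.38)]
bracket [([313.2, 175.5], 0.58)]
loop_mark [([321.8, 165.7], 0.79)]
```

View pics/b_s.png

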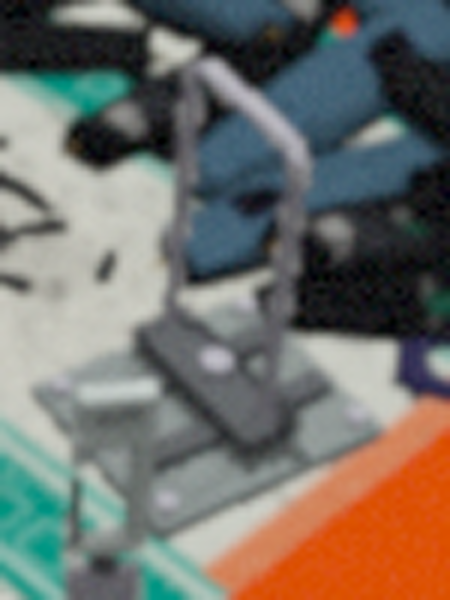

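View pics/b_t.png

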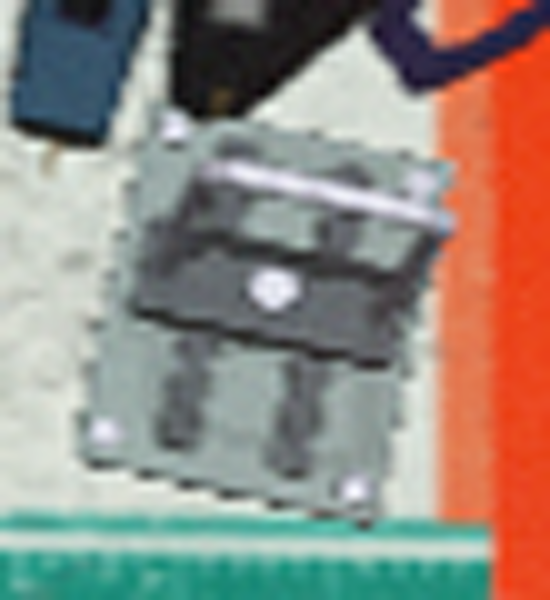

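View pics/s5.png

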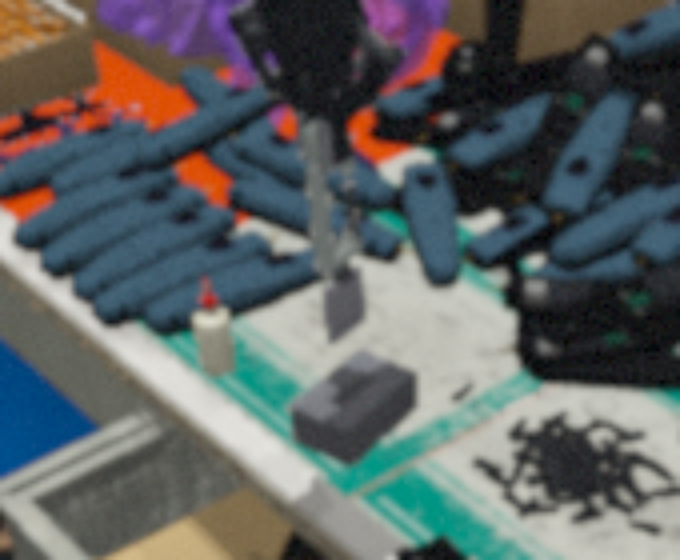

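Run:
```python
from h import *
np.set_printoptions(precision=1,suppress=True)
S=eyes.snapshot("scene");T=eyes.snapshot("top")
q=lambda x,y:(290+x/10-.45,145+y/10-.45)
r=lambda x,y:(290+x/6-.4,175+y/6-.4)
c=[atz(T,q(*p),8)[:2] for p in[(155,115),(455,165),(375,520),(85,460)]]
print(c,np.mean(c,0))
for i,j in((3,0),(2,1),(1,0),(2,3)):
    d=c[j]-c[i];print(np.linalg.norm(d),np.degrees(np.arctan2(d[1],d[0])))
# screws
c=[atz(T,q(*p),10)[:2] for p in[(173,125),(423,180),(357,488),(103,430)]]
print(c,np.mean(c,0))
for i,j in((3,0),(2,1),(1,0),(2,3)):
    d=c[j]-c[i];print(np.linalg.norm(d),np.degrees(np.arctan2(d[1],d[0])))
a=atz(T,q(205,168),175);b=atz(T,q(455,222),175);d=a-b;print("bar top",a,b,(a+b)/2,np.linalg.norm(d),np.degrees(np.arctan2(d[1],d[0])))
a=atz(S,r(200,72),175);b=atz(S,r(302,155),175);d=a-b;print("bar scene",a,b,(a+b)/2,np.linalg.norm(d),np.degrees(np.arctan2(d[1],d[0])))
c=[atz(S,r(*p),8)[:2] for p in[(38,385),(240,300),(378,430),(150,535)]];print(c,np.mean(c,0))
for i,j in((0,1),(3,2),(3,0),(2,1)):
    d=c[j]-c[i];print(np.linalg.norm(d),np.degrees(np.arctan2(d[1],d[0])))
```

```text
[array([ 619.3, -222. ]), array([ 604.1, -317.5]), array([ 489.8, -291.4]), array([ 507.8, -200.1])] [ 555.2 -257.7]
113.70111567090711 -11.125724738403676
117.28549594067684 -12.84997127252559
96.66788168044035 80.92833000969544
93.07676105236392 78.83335655150634
[array([ 615.7, -227.6]), array([ 598.7, -307. ]), array([ 499.6, -285.5]), array([ 517.1, -205.6])] [ 557.8 -256.4]
100.98857302239611 -12.581033647824883
101.3968454302412 -12.21324250821553
81.18556809003213 77.91329275977444
81.83395430244288 77.62498251118193
bar top [ 565.4 -222.5  175. ] [ 550.9 -291.7  175. ] [ 558.2 -257.1  175. ] 70.62992531988792 78.15704334229333
bar scene [ 561.8 -229.5  175. ] [ 551.2 -290.6  175. ] [ 556.5 -260.1  175. ] 62.04123718690547 80.13987601265104
[array([ 513.2, -196.2]), array([ 620.2, -220.1]), array([ 601.3, -314.1]), array([ 484.8, -288.4])] [ 554.9 -254.7]
109.64381999823796 -12.603570100695311
119.28698888803494 -12.441092992343942
96.48362015402729 72.87692154395782
95.86704728261081 78.61569924403695
```

```bash
python3 -m jog '[[[0,0,0],[0,0,4],1],[[0,0,0],[0,0,6],1],[[0,0,0],[0,0,6],1],[[0,0,0],[0,0,6],1],[[0,0,0],[0,0,4.6],1],[[0,0,0],[0,0,0],1],[[0,0,0],[0,0,0],1]]' 70
python3 -m jog '[[[-3,-12,0],[0,0,0],1],[[-7,-24,0],[0,0,0],1],[[-9,-36,0],[0,0,0],1],[[-9,-36,0],[0,0,0],1],[[-9,-36,0],[0,0,0],1],[[-9,-36,0],[0,0,0],1],[[-9,-36,0],[0,0,0],1],[[-9,-36,0],[0,0,0],1],[[-9,-36,0],[0,0,0],1],[[-7,-22,0],[0,0,0],1],[[-3,-12,0],[0,0,0],1],[[0,0,0],[0,0,0],1]]'
python3 -m jog '[[[0,0,0],[0,0,0],1],[[0,0,0],[0,0,0],1],[[0,0,0],[0,0,0],1]]'
python3 - <<'E'
from h import *
np.set_printoptions(precision=3,suppress=True)
S=eyes.snapshot("scene");f=cv2.cvtColor(S["frame"],cv2.COLOR_RGB2BGR)
W=eyes.snapshot("wrist");save(W,"w6.png")
cv2.imwrite("pics/s6.png",cv2.resize(f[140:280,230:400],None,fx=4,fy=4,interpolation=cv2.INTER_CUBIC))
for i in range(2):
    s=readout.get_state();print(s["position"],np.degrees(np.arctan2(s["ee_rot"][1,1],s["ee_rot"][0,1])),s["wrist_force"],s["moment"])
E
```

```text
time_s: 7.95
position: [471.7, 92.1, 228.2]
ee_rot: [[-0.978, 0.21, -0.0], [0.21, 0.978, -0.0], [0.0, -0.0, -1.0]]
wrist_force: [0.4, -0.4, -0.8]
gripper_width: 0.132
time_s: 9.15
position: [483.1, -243.4, 228.3]
ee_rot: [[-0.976, 0.216, -0.001], [0.216, 0.976, -0.002], [0.0, -0.002, -1.0]]
wrist_force: [0.9, 0.1, -1.4]
gripper_width: 0.133
time_s: 9.45
position: [484.6, -239.1, 228.3]
ee_rot: [[-0.978, 0.211, 0.0], [0.211, 0.978, 0.001], [0.0, 0.001, -1.0]]
wrist_force: [0.2, 0.6, -1.8]
gripper_width: 0.127
[ 484.591 -239.409  228.367] 77.81098926832809 [ 0.14   1.003 -1.632] [-0.029  0.043 -0.003]
[ 484.591 -239.409  228.367] 77.81098926832809 [ 0.14   1.003 -1.632] [-0.029  0.043 -0.003]
```

View pics/s6.png

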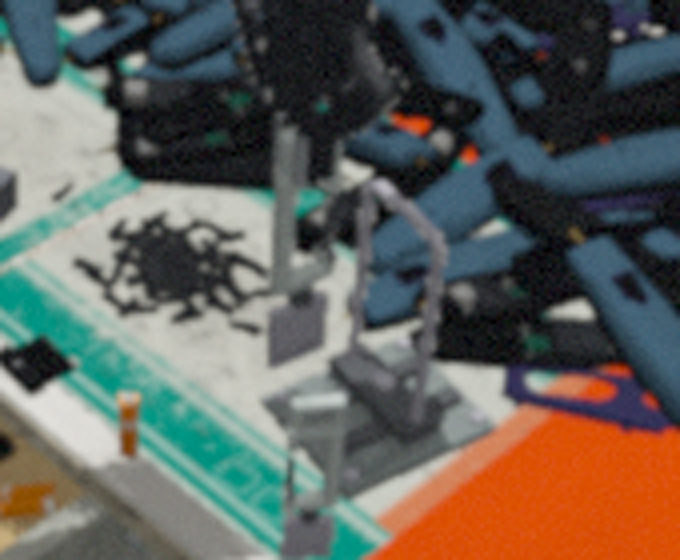

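View pics/w6.png

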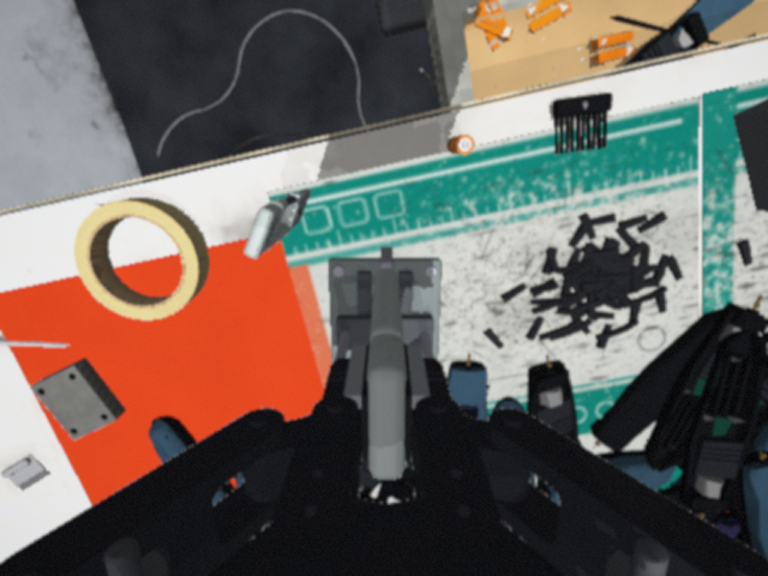

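```bash
python3 -m jog '[[[-5,-1.5,5],[0,0,0],1],[[-8,0,8],[0,0,0],1],[[-10,0,8],[0,0,0],1],[[-8,0,0],[0,0,0],1],[[-6,0,0],[0,0,0],1],[[-3,0,0],[0,0,0],1],[[0,0,0],[0,0,0],1],[[0,0,0],[0,0,0],1],[[0,0,0],[0,0,0],1]]'
python3 - <<'E'
from h import *
np.set_printoptions(precision=3,suppress=True)
S=eyes.snapshot("scene");f=cv2.cvtColor(S["frame"],cv2.COLOR_RGB2BGR)
cv2.imwrite("pics/s7.png",cv2.resize(f[160:260,260:360],None,fx=6,fy=6,interpolation=cv2.INTER_CUBIC))
s=readout.get_state();print(s["position"],s["wrist_force"],s["moment"],s["position"]@[.977,-.213,0],s["position"]@[.213,.977,0])
E
```

```text
time_s: 10.45
position: [522.9, -250.3, 207.6]
ee_rot: [[-0.977, 0.213, 0.0], [0.213, 0.977, 0.0], [-0.0, 0.0, -1.0]]
wrist_force: [-0.7, -0.2, -1.7]
gripper_width: 0.131
[ 522.957 -250.244  207.521] [ 0.695 -0.48  -1.591] [-0.02  -0.01  -0.014] 564.2306931561797 -133.09823176849363
```

View pics/s7.png

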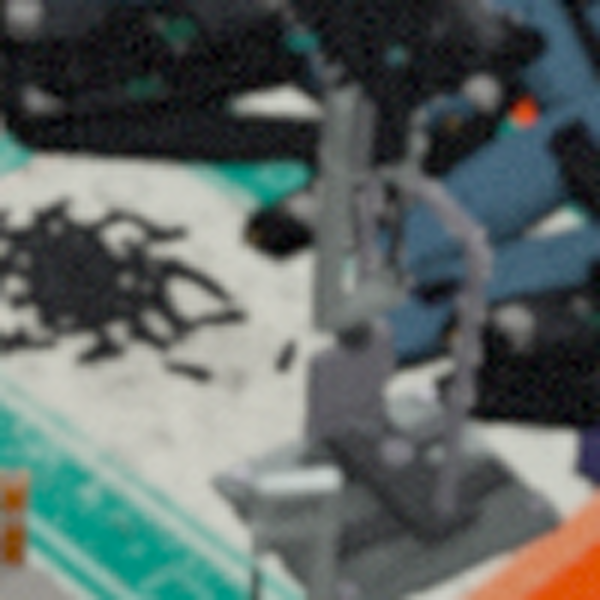

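```bash
python3 -m jog '[[[-2,0,0],[0,0,0],1],[[-2,0,0],[0,0,0],1],[[-2,0,0],[0,0,0],1],[[0,0,0],[0,0,0],1],[[0,0,0],[0,0,0],1]]' | egrep 'time|pos|force'
for i in 1; do python3 -m jog '[[[-1,0,0],[0,0,0],1],[[-1,0,0],[0,0,0],1],[[0,0,0],[0,0,0],1]]'| egrep 'time|pos|force'; done
python3 -m jog '[[[-1,0,0],[0,0,0],1],[[-1,0,0],[0,0,0],1],[[0,0,0],[0,0,0],1]]'| egrep 'time|pos|force'
python3 -c "
from h import *
s=readout.get_state();print(s['wrist_force'],s['moment'],s['position']@[.977,-.213,0])"
```

```text
time_s: 11.0
position: [529.0, -251.5, 207.2]
wrist_force: [0.5, -0.0, -0.7]
time_s: 11.3
position: [530.7, -251.9, 207.2]
wrist_force: [-2.3, -0.1, -1.1]
time_s: 11.6
position: [532.8, -252.3, 207.1]
wrist_force: [-2.0, -0.1, -1.9]
[-2.00695352 -0.0834811  -1.93029351] [0.04623799 0.50098986 0.02087329] 574.3237715630014
```

```bash
python3 -m jog '[[[-1,0,0],[0,0,0],1],[[-1,0,0],[0,0,0],1],[[-1,0,0],[0,0,0],1],[[-1,0,0],[0,0,0],1],[[0,0,0],[0,0,0],1]]'| egrep 'time|pos|force'
python3 -m jog '[[[-1,0,0],[0,0,0],1],[[-1,0,0],[0,0,0],1],[[-1,0,0],[0,0,0],1],[[-1,0,0],[0,0,0],1],[[0,0,0],[0,0,0],1]]'| egrep 'time|pos|force'
python3 - <<'E'
from h import *
S=eyes.snapshot("scene");f=cv2.cvtColor(S["frame"],cv2.COLOR_RGB2BGR)
cv2.imwrite("pics/s8.png",cv2.resize(f[160:260,260:360],None,fx=6,fy=6,interpolation=cv2.INTER_CUBIC))
s=readout.get_state();print(s["position"],s["wrist_force"],s["moment"],s["position"]@[.977,-.213,0],s["position"]@[.213,.977,0])
E
```

```text
time_s: 12.1
position: [536.9, -253.2, 207.3]
wrist_force: [-3.5, -0.2, -1.4]
time_s: 12.6
position: [540.8, -253.9, 207.2]
wrist_force: [-2.5, 1.5, -0.9]
[ 540.72518888 -253.94760177  207.16560287] [-2.44389741  0.79851794 -1.04286815] [0.16997408 0.83804724 0.01289669] 582.3793487101354 -132.93234170066947
```

View pics/s8.png

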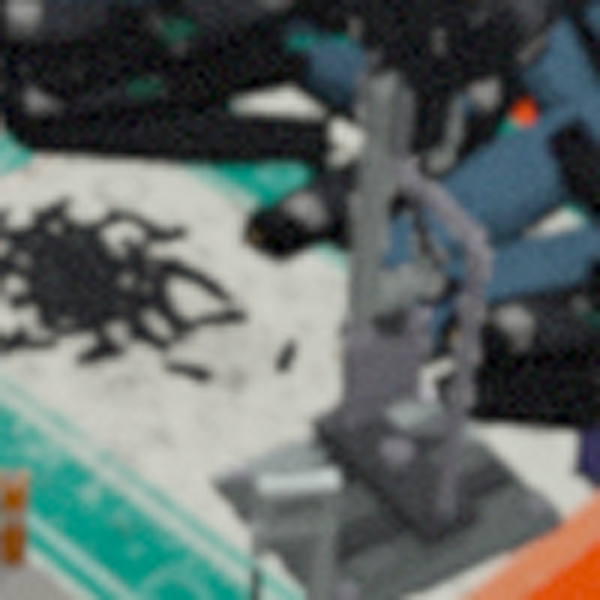

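```bash
python3 -m jog '[[[-1,0,0],[0,0,0],1],[[-1,0,0],[0,0,0],1],[[-1,0,0],[0,0,0],1],[[-1,0,0],[0,0,0],1],[[0,0,0],[0,0,0],1]]'| egrep 'time|pos|force'
python3 -c "
from h import *
s=readout.get_state();print(s['wrist_force'],s['moment'],s['position']@[.977,-.213,0])"
python3 -m jog '[[[-1,0,0],[0,0,0],1],[[-1,0,0],[0,0,0],1],[[-1,0,0],[0,0,0],1],[[0,0,0],[0,0,0],1]]'| egrep 'time|pos|force'
python3 -c "
from h import *
s=readout.get_state();print(s['wrist_force'],s['moment'],s['position']@[.977,-.213,0])"
```

```text
time_s: 13.15
position: [544.7, -254.9, 207.1]
wrist_force: [-3.5, 0.9, -1.9]
[-3.53468124  0.88667096 -1.87383229] [0.21307052 0.85853624 0.02488932] 586.4546170778093
time_s: 13.55
position: [547.6, -255.5, 207.1]
wrist_force: [-3.6, 1.0, -2.4]
[-3.62219816  1.01428823 -2.39199411] [0.19754384 0.87725933 0.03094267] 589.4555475320198
```

```bash
python3 -m jog '[[[-1,0,0],[0,0,0],1],[[-1,0,0],[0,0,0],1],[[0,0,0],[0,0,0],1]]'| egrep 'time|pos|force'
python3 -c "
from h import *
s=readout.get_state();print(s['wrist_force'],s['moment'],s['position']@[.977,-.213,0])"
python3 -m jog '[[[-1,0,0],[0,0,0],1],[[0,0,0],[0,0,0],1]]'| egrep 'time|pos|force'
python3 - <<'E'
from h import *
S=eyes.snapshot("scene");f=cv2.cvtColor(S["frame"],cv2.COLOR_RGB2BGR)
cv2.imwrite("pics/s9.png",cv2.resize(f[160:260,260:360],None,fx=6,fy=6,interpolation=cv2.INTER_CUBIC))
W=eyes.snapshot("wrist");save(W,"w9.png")
s=readout.get_state();print(s["position"],s["wrist_force"],s["moment"],s["position"]@[.977,-.213,0],s["position"]@[.213,.977,0])
E
```

```text
time_s: 13.85
position: [549.6, -255.9, 207.1]
wrist_force: [-3.2, 0.0, -2.5]
[-3.17801615  0.02109824 -2.45938948] [ 0.21615974  0.86317488 -0.01127167] 591.5138504365565
time_s: 14.05
position: [550.6, -256.1, 207.2]
wrist_force: [-2.8, 0.7, -2.3]
[ 550.52664067 -256.13529276  207.18215336] [-2.30984018  1.50857437 -4.2928791 ] [0.17651072 0.91451076 0.01150832] 592.4213452922199 -132.98200656173086
```

View pics/s9.png

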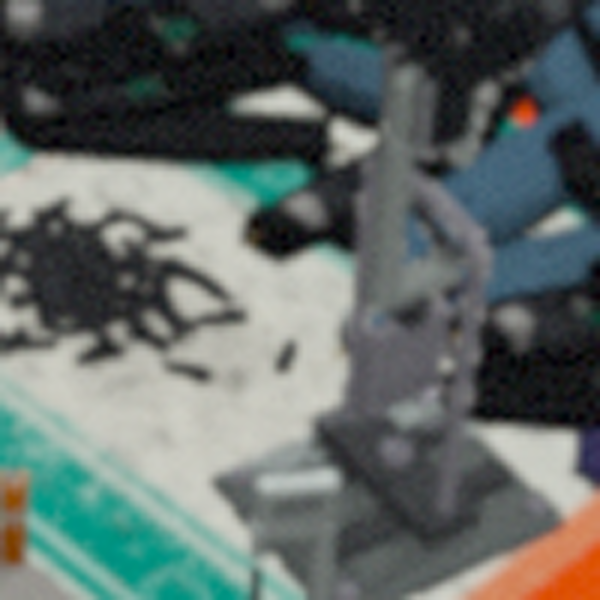

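View pics/w9.png

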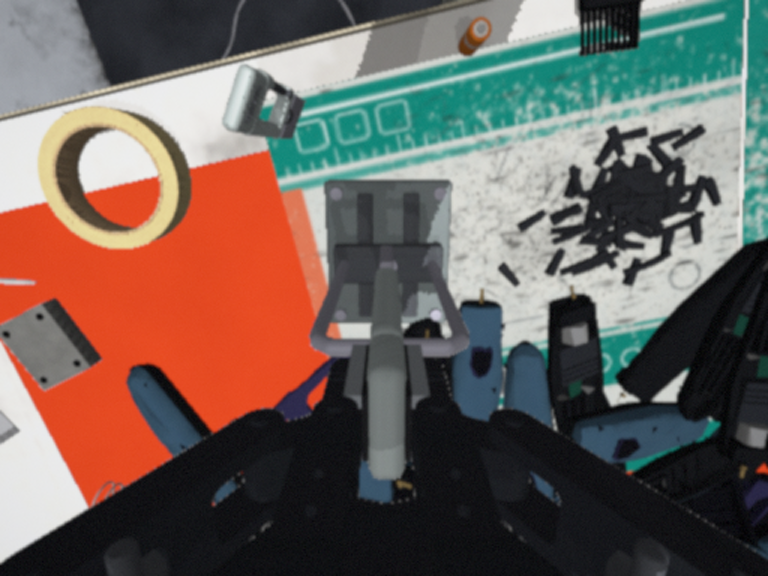

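Run:
```python
from h import *
W=eyes.snapshot("wrist")
for px in [(340,347),(440,348)]:
    X=atz(W,(px[0]/1.5,px[1]/1.5),175);print(X,X@[.977,-.213,0],X@[.213,.977,0])
f=cv2.cvtColor(W["frame"],cv2.COLOR_RGB2BGR)[200:250,190:330]
cv2.imwrite("pics/w9c.png",cv2.resize(f,None,fx=5,fy=5,interpolation=cv2.INTER_CUBIC))
```

```text
[ 552.28663357 -277.74594133  175.        ] 598.7439265051348 -153.72073172982053
[ 562.17173525 -234.43603388  175.        ] 599.176660552169 -109.30142549393443
```

View pics/w9c.png

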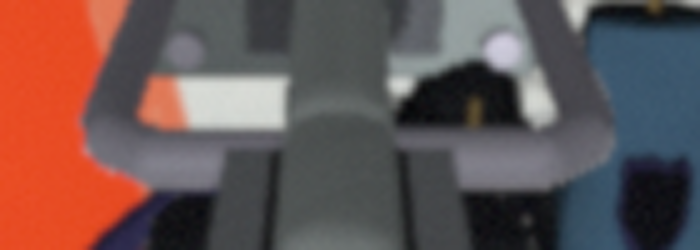

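```bash
python3 -m jog '[[[-1,0,0],[0,0,0],1],[[-0.5,0,0],[0,0,0],1],[[0,0,0],[0,0,0],1]]'| egrep 'time|pos|force'
python3 -c "
from h import *
s=readout.get_state();print(s['wrist_force'],s['moment'],s['position']@[.977,-.213,0])"
python3 -m jog '[[[0,0,1],[0,0,0],1],[[0,0,1],[0,0,0],1],[[0,0,1],[0,0,0],1],[[0,0,0],[0,0,0],1]]'| egrep 'time|pos|force'
python3 -c "
from h import *
s=readout.get_state();print(s['wrist_force'],s['moment'],s['position']@[.977,-.213,0])"
```

```text
time_s: 14.5
position: [552.0, -256.4, 207.3]
wrist_force: [-3.5, 1.3, -2.2]
[-3.48311305  1.3466985  -2.17996803] [0.21679904 0.95675934 0.00584721] 593.9653677959493
time_s: 14.9
position: [552.1, -256.3, 203.8]
wrist_force: [-1.2, -0.3, -6.4]
[-1.17609434 -0.26759842 -6.38644981] [-0.06329729  0.25161649 -0.00282253] 594.0217729424763
```

```bash
python3 -m jog '[[[0,0,0],[0,0,0],1],[[0,0,0],[0,0,0],1]]'| egrep 'time|pos|force'
python3 -c "
from h import *
s=readout.get_state();print(s['wrist_force'],s['moment'],s['position']@[.977,-.213,0])"
python3 -m jog '[[[0,0,1],[0,0,0],1],[[0,0,1],[0,0,0],1],[[0,0,0],[0,0,0],1]]'| egrep 'time|pos|force'
python3 -c "
from h import *
s=readout.get_state();print(s['wrist_force'],s['moment'],s['position']@[.977,-.213,0])"
python3 - <<'E'
from h import *
S=eyes.snapshot("scene");f=cv2.cvtColor(S["frame"],cv2.COLOR_RGB2BGR)
cv2.imwrite("pics/s10.png",cv2.resize(f[160:260,260:360],None,fx=6,fy=6,interpolation=cv2.INTER_CUBIC))
E
```

```text
time_s: 15.1
position: [552.1, -256.4, 203.8]
wrist_force: [0.2, -1.2, -8.2]
[ 0.20159476 -1.15570828 -8.17037162] [-0.16214379 -0.0336111   0.01423195] 594.0462665727503
time_s: 15.4
position: [552.0, -256.5, 202.2]
wrist_force: [-0.6, -0.8, -7.0]
[-0.55972712 -0.80454777 -7.01362452] [-0.09864638  0.16299451 -0.0016608 ] 593.9437733520369
```

View pics/s10.png

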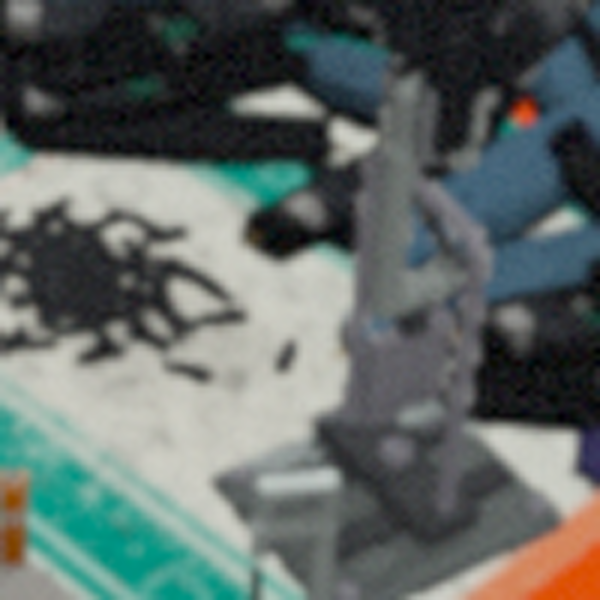

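```bash
for k in 1; do python3 -m jog '[[[0,0,1],[0,0,0],1],[[0,0,1],[0,0,0],1],[[0,0,1],[0,0,0],1],[[0,0,0],[0,0,0],1]]'| egrep 'time|pos|force'; done
python3 -c "
from h import *
s=readout.get_state();print(s['wrist_force'],s['moment'],s['position']@[.977,-.213,0])"
python3 -m jog '[[[0,0,1],[0,0,0],1],[[0,0,1],[0,0,0],1],[[0,0,0],[0,0,0],1]]'| egrep 'time|pos|force'
python3 -c "
from h import *
s=readout.get_state();print(s['wrist_force'],s['moment'],s['position']@[.977,-.213,0])"
```

```text
time_s: 15.85
position: [552.6, -256.5, 199.9]
wrist_force: [-1.7, -0.7, -1.4]
[-1.68898372 -0.7452375  -1.40389519] [0.01396503 0.00126229 0.04308844] 594.5540417914106
time_s: 16.15
position: [552.0, -256.4, 197.3]
wrist_force: [0.5, -0.5, -1.8]
[ 0.47255722 -0.53286589 -1.84182715] [-0.04435332  0.05566917 -0.00226084] 593.9621826474129
```

```bash
python3 -m jog '[[[0,0,2],[0,0,0],1],[[0,0,2],[0,0,0],1],[[0,0,2],[0,0,0],1],[[0,0,1],[0,0,0],1],[[0,0,1],[0,0,0],1],[[0,0,0],[0,0,0],1],[[0,0,0],[0,0,0],1]]'| egrep 'time|pos|force'
python3 - <<'E'
from h import *
S=eyes.snapshot("scene");f=cv2.cvtColor(S["frame"],cv2.COLOR_RGB2BGR)
cv2.imwrite("pics/s11.png",cv2.resize(f[160:260,260:360],None,fx=6,fy=6,interpolation=cv2.INTER_CUBIC))
W=eyes.snapshot("wrist");save(W,"w11.png")
s=readout.get_state();print(s["position"],s["wrist_force"],s["moment"],s["position"]@[.977,-.213,0],s["position"]@[.213,.977,0])
E
```

```text
time_s: 16.85
position: [552.0, -256.5, 189.3]
wrist_force: [-1.2, 0.9, -0.7]
[ 552.03033096 -256.47980349  189.38108892] [ 0.26087788  0.09539474 -1.02155575] [-0.0286079   0.01815153  0.02704766] 593.963831488388 -132.99830752024448
```

View pics/s11.png

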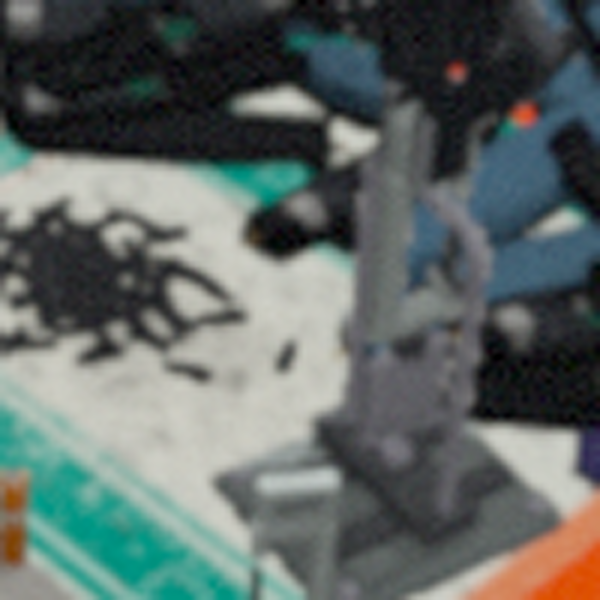

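View pics/w11.png

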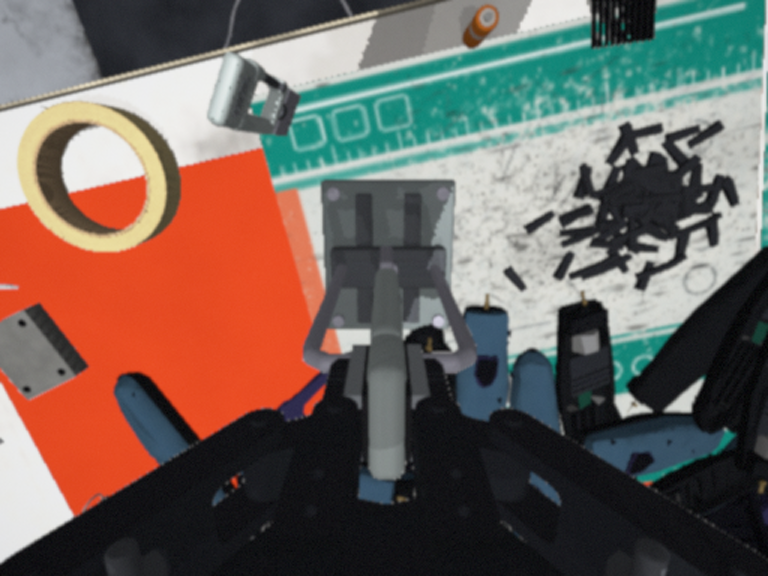

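```bash
python3 -m jog '[[[-1,0,1],[0,0,0],1],[[-0.5,0,1],[0,0,0],1],[[0,0,0.5],[0,0,0],1],[[0,0,0],[0,0,0],1],[[0,0,0],[0,0,0],1]]'| egrep 'time|pos|force'
python3 -m jog '[[[0,0,0.5],[0,0,0],1],[[0,0,0.5],[0,0,0],1],[[0,0,0],[0,0,0],1],[[0,0,0],[0,0,0],1]]'| egrep 'time|pos|force'
python3 -m jog '[[[0,0,0.5],[0,0,0],1],[[0,0,0],[0,0,0],1]]'| egrep 'time|pos|force'
```

```text
time_s: 17.45
position: [553.4, -256.8, 186.8]
wrist_force: [0.1, 0.6, -1.7]
time_s: 17.85
position: [553.4, -256.8, 185.8]
wrist_force: [-0.7, 0.6, -1.1]
time_s: 18.05
position: [553.5, -256.8, 185.5]
wrist_force: [-1.5, 0.3, -0.2]
```

```bash
python3 -m jog '[[[0,0,0.5],[0,0,0],1],[[0,0,0],[0,0,0],1],[[0,0,0],[0,0,0],1]]'| egrep 'time|pos|force'
python3 -m jog '[[[0,0,0.5],[0,0,0],1],[[0,0,0],[0,0,0],1],[[0,0,0],[0,0,0],1]]'| egrep 'time|pos|force'
```

```text
time_s: 18.35
position: [553.5, -256.9, 185.3]
wrist_force: [-2.2, 1.3, 5.5]
time_s: 18.65
position: [553.6, -256.9, 185.2]
wrist_force: [-2.2, 2.9, 8.8]
```

```bash
python3 -m jog '[[[0,0,-0.6],[0,0,0],1],[[0,0,0],[0,0,0],1],[[0,0,0],[0,0,0],1]]' 20| egrep 'time|pos|force'
python3 -m jog '[[[0,0,0],[0,0,0],0.7],[[0,0,0],[0,0,0],0.6],[[0,0,0],[0,0,0],0.4],[[0,0,0],[0,0,0],0.2],[[0,0,0],[0,0,0],-0.2],[[0,0,0],[0,0,0],-0.6],[[0,0,0],[0,0,0],-1],[[0,0,0],[0,0,0],-1],[[0,0,0],[0,0,0],-1],[[0,0,0],[0,0,0],-1]]'
python3 - <<'E'
from h import *
S=eyes.snapshot("scene");f=cv2.cvtColor(S["frame"],cv2.COLOR_RGB2BGR)
cv2.imwrite("pics/s12.png",cv2.resize(f[160:260,260:360],None,fx=6,fy=6,interpolation=cv2.INTER_CUBIC))
W=eyes.snapshot("wrist");save(W,"w12.png")
E
```

```text
time_s: 18.95
position: [553.5, -256.9, 185.3]
wrist_force: [-1.6, 1.2, 5.2]
time_s: 19.95
position: [553.4, -256.8, 184.9]
ee_rot: [[-0.977, 0.213, -0.0], [0.213, 0.977, -0.0], [0.0, -0.0, -1.0]]
wrist_force: [-0.6, 0.2, -0.2]
gripper_width: 1.002
```

View pics/s12.png

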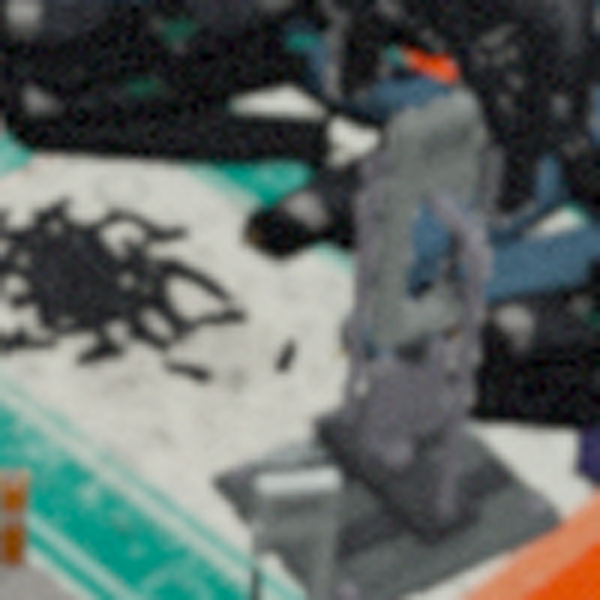

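View pics/w12.png

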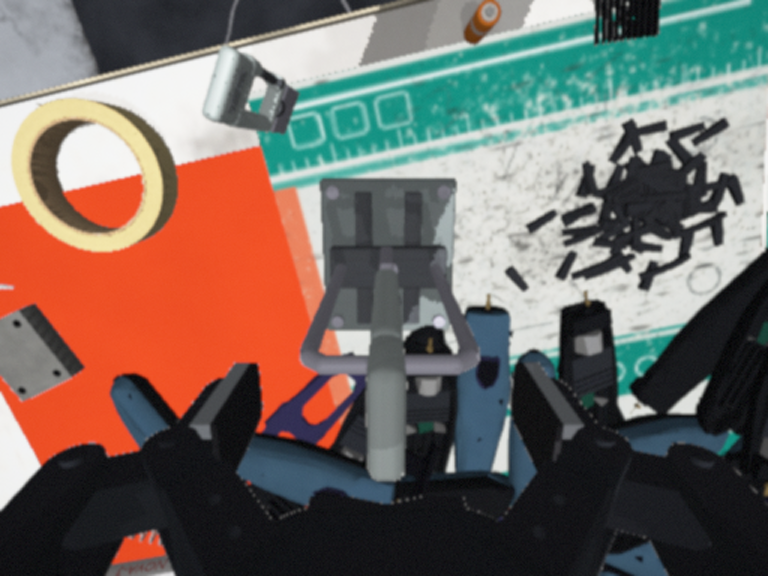

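```bash
python3 -m jog '[[[0,0,-5],[0,0,0],-1],[[0,0,-10],[0,0,0],-1],[[0,0,-20],[0,0,0],-1],[[0,0,-30],[0,0,0],-1],[[0,0,-30],[0,0,0],-1],[[0,0,-20],[0,0,0],-1],[[0,0,-5],[0,0,0],-1],[[0,0,0],[0,0,0],-1],[[0,0,0],[0,0,0],-1],[[0,0,0],[0,0,0],-1],[[0,0,0],[0,0,0],-1]]'
python3 - <<'E'
from h import *
S=eyes.snapshot("scene");f=cv2.cvtColor(S["frame"],cv2.COLOR_RGB2BGR)
cv2.imwrite("pics/s13.png",cv2.resize(f[160:260,260:360],None,fx=6,fy=6,interpolation=cv2.INTER_CUBIC))
W=eyes.snapshot("wrist");save(W,"w13.png")
T=eyes.snapshot("top");save(T,"t13.png")
a=eyes.landmark_of(S,"tab");b=eyes.landmark_of(W,"tab")
for r in a[:3]:print("s",r["pixel"],r["score"])
for r in b[:3]:print("w",r["pixel"],r["score"])
for x in a[:2]:
  for y in b[:2]: print(tri([(S,x["pixel"]),(W,y["pixel"])]))
E
```

```text
time_s: 21.15
position: [553.1, -256.5, 303.8]
ee_rot: [[-0.977, 0.213, -0.002], [0.213, 0.977, 0.001], [0.002, 0.0, -1.0]]
wrist_force: [-0.5, -1.0, 0.1]
gripper_width: 1.001
s [311.2, 241.7] 0.98
s [331.9, 182.6] 0.77
w [257.4, 198.0] 0.91
w [190.7, 74.5] 0.77
[ 580.96585588 -247.5038849    11.29864715]
[ 439.79526731 -304.55722161  127.64897983]
[ 558.24943716 -257.68876179  204.63401255]
[ 470.55471708 -293.04803644  269.60979188]
```

View pics/s13.png

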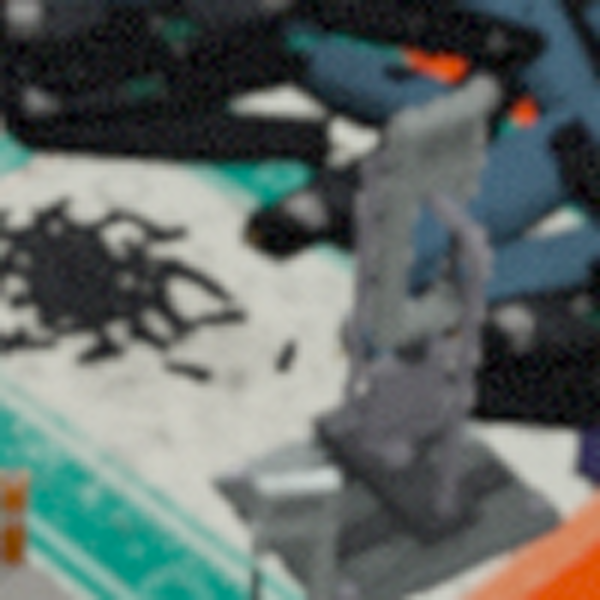

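View pics/w13.png

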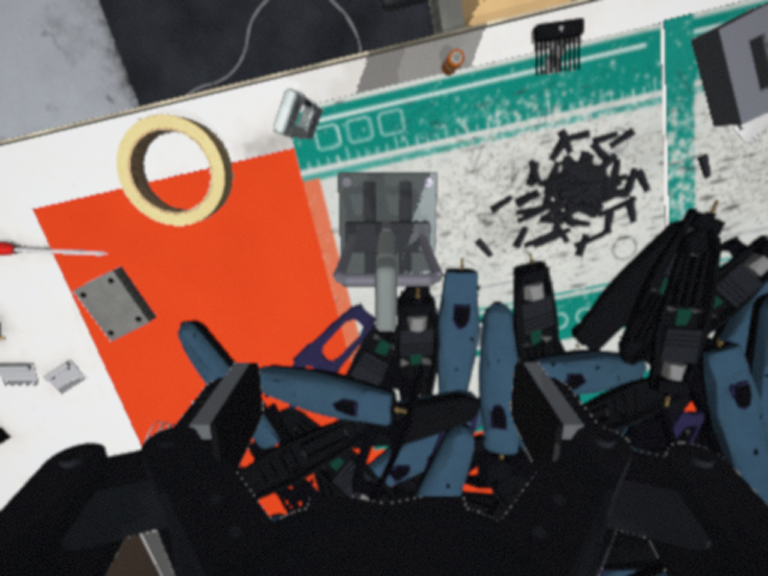

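View pics/t13.png

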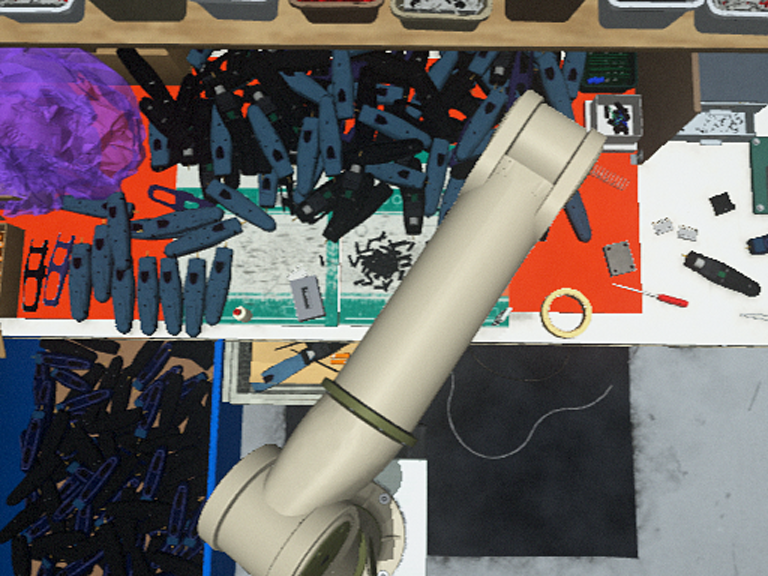

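```bash
python3 -m jog '[[[0,0,-10],[0,0,0],-1],[[0,0,0],[0,0,0],-1],[[0,0,0],[0,0,0],-1],[[0,0,0],[0,0,0],-1],[[0,0,0],[0,0,0],-1],[[0,0,0],[0,0,0],-1],[[0,0,0],[0,0,0],-1],[[0,0,0],[0,0,0],-1]]' | grep time
python3 - <<'E'
from h import *
F=[]
for k in range(3):
    S=eyes.snapshot("scene");F.append(cv2.cvtColor(S["frame"],cv2.COLOR_RGB2BGR))
for k in (1,2): print(cv2.absdiff(F[0],F[k])[165:240,310:345].mean(),cv2.absdiff(F[0],F[k])[165:240,230:265].mean())
m=np.mean(F,axis=0).astype(np.uint8)[165:245,305:355]
tab=np.array([558.2,-257.7,204.6]);u=np.array([.977,-.213,0]);z=np.array([0,0,1.])
for n,X in dict(mouth=tab-52*z+17*u,free=tab-46*z+17*u,hinge=tab-84*z+17*u,openfree=tab-84*z+17*u+38*(np.cos(.7)*z-np.sin(.7)*u),top0=tab+13*z-20*u,top1=tab+13*z+20*u,bl=tab-160*z-20*u,br=tab-160*z+20*u).items():
    q=(np.array(proj(S,X))-[305,165]+.5)*9;print(n,q.round())
cv2.imwrite("pics/s14.png",cv2.resize(m,None,fx=9,fy=9,interpolation=cv2.INTER_CUBIC)[:600])
E
```

```text
time_s: 22.2
2.817142857142857 2.072380952380952
2.8261587301587303 2.026666666666667
mouth [281. 299.]
free [284. 281.]
hinge [270. 390.]
openfree [206. 337.]
top0 [190. 145.]
top1 [317.  98.]
bl [137. 638.]
br [252. 589.]
```

View pics/s14.png

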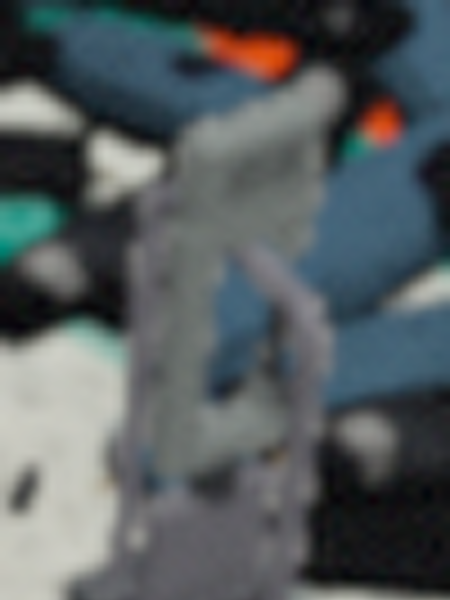

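```bash
python3 -c "
from bench import job
print(job.finish_job())"
```

```text
the job is handed in; nothing more can be done
None
```

The gauge is hanging by its crown on the loop, released with the arm clear above it, and I handed the job in at about 22.4 s of the 48 s.

- **Lift:** I gripped the tab at 70 N, lifted the gauge straight out of its stand, turned it about 27° and carried it to the -x side of the bracket.
- **Pressing on the loop:** I felt contact with the bar and crept forward in 1 mm steps at 2–4 N. At about 22 mm of travel I lowered the hook. The wrist showed a brief downward pull of about 6–7 N before the bar slipped past the gate. I kept lowering until the crown seated, peaking at about 10 N against the 25 N limit, then eased off and let go.
- **Where it hangs:** The tab is at z = 204.6 mm, about 30 mm above the bar's axis, and near the middle of the bar sideways.
- **State at the end:** The gauge looks upright and still, and the gate lines up with its shut position. The small hook, tape roll, cell, comb and bottle look unmoved in the last pictures; I did not measure how far they might have shifted.

Two checks disagreed or were incomplete:

- **Bar position:** Feel put the bar about 2.5 mm nearer than the cameras did. I aimed so that either value would work.
- **Lean and gate angle:** I judged both only from the pictures, because the plate's lower edge was hidden and nothing reports the gate directly.

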